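# Free the sagging bolt and hold the griddle gate ajar

### The arm

A 6-joint arm with a two-finger parallel gripper is mounted at the origin on the work surface. World frame = base frame: x ahead of the robot, y to its left, z up, the work surface at z = 0. Lengths are in mm, angles in rad, forces in N, time in s.
With the tool pointing down it reaches from about 200 to 875 mm from the base axis. Payload 3.4 kg.
Tool frame: the origin (TCP) lies on the centre line of the jaws, within the pads' length; the fingertips stand 22 mm ahead of it and the grasp point (between the pads) lies 3 mm ahead of it (tip_extent is the distance from the TCP to the fingertips, in mm); z points along the fingers, y is the direction in which the jaws open and shut (so a half turn about z gives the same grasp; the last joint's range is limited). The gripper opens to 94 mm and grips with 3 to 60 N. Pads are 16 mm wide; open, the fingers measure 119 mm over their backs; the gripper's body (75 mm by 177 mm) begins 78 mm behind the grasp point.
Start: joints at [-1.239, 0.276, 1.505, -0, 1.361, -0.121], TCP at [251.558, -517.09, 227.493] pointing down, gripper open.
Joint ranges: [-2.89, 2.89], [-0.75, 2.08], [0.22, 2.7], [-1.18, 4.32], [0.11, 2.71], [-2.7, 2.7]. Speed limits (rad/s): [2.57, 2.57, 3.14, 3.14, 3.14, 3.14].

### API

Orientations are given as a unit quaternion [x, y, z, w].
In Python, from plant import * gives the robot as it stands.
- The arm moves only by the tool carry_out, never from a script. Its argument "increments" is a list of rows, each an object of numbers: "tx", "ty", "tz": the shift along the tool's x, y, z in m; "wx", "wy", "wz": the turn, a rotation vector about the tool's x, y, z in degrees. In form: [{"tx": .., "ty": .., "tz": .., "wx": .., "wy": .., "wz": ..}, ...]. A call has exactly 10 rows; each row is the pose to reach, as a shift and turn from the pose commanded when the call began, along the tool's axes at that moment; what a row does not reach only later rows make up. A row lasts 1/8 s, in which the tool goes at most 62.5 mm and 10.7 degrees, less where a joint would pass 70% of its speed; a pose out of reach is approached as far as the arm can. A call with a gripper value outside its range is refused whole. "jaw" is the finger opening in m, from 0 to 0.094, set as the call begins (left out, the last holds). The fingers move at their own pace and stop on an object; the grip force is fixed at half the most. Time passes only in rows, so rows that repeat a pose let the fingers close, or fill a call up. It gives the time, the measured TCP pose, the force and the opening at its end, in the units of the state.
- state(): the state, without advancing time (a new reading comes with each control period).
- camera(name): name is "scene" or "top" or "wrist"; returns a dict with "img" (400x640x3 uint8, red, green, blue), "fx", "fy", "cx", "cy" (pixels), "distortion" ([k1, k2, p1, p2, k3] as OpenCV has them; the pictures are not rectified), "extrinsics" (4x4, takes a point from world to camera coordinates); the wrist camera has in their place "hand_eye" (4x4, takes a point from camera to tool coordinates, whose origin is the TCP and whose axes are the flange's). Camera axes: x right, y down, z forward; pixel columns grow to the right and rows downward; lengths in mm; the calibration is good to about 2 mm. A picture is of the moment at which its call begins: read the wrist's pose just before it. There is no depth.
- close_job(): hands the job in, once; it reports no verdict.
The state is a dict: "time": time; "q": joint angles; "qvel": joint speeds; "tau": joint torques, N m; "tcp_pos": TCP position; "tool_rot": TCP orientation; "wrist_force": force on the tool from outside, world axes, zero at the start; "wrist_torque": the same for the moment, N m; "gripper_width": opening from 0.0 (shut) to 1.0 (fully open).
Only numpy, scipy, OpenCV 4.12 (cv2) and the standard library are available. Lean on these libraries where they do the work, as an engineer would, in place of code of your own. Each camera call takes 0.05 s, during which the arm holds its last target. There are 200 camera calls.

### The job

The self-closing guard gate in front of the griddle is fastened by a sagging barrel bolt on its top rail, whose button head hangs behind the bent-up lip of the keeper on the post. Take the bolt by its upright knob, lift it over the lip while drawing it back fully clear of the keeper, then swing the gate about 30 degrees open towards the robot and finish while still holding it ajar there by the knob, quite still. Leave the squeeze bottle, the brush and the bench scraper where they are.

Things in the scene. Friction and masses are not known exactly. Their poses are not given: they have to be found in the camera images.
- bay: fixed steel frame round the griddle. Origin on the shelf, midway along the closed gate; x from the gate back to the griddle (away from the robot), y along the closed gate from keeper post (y = -187 mm) to hinge axis (+160 mm), z up. The gate's top rail is 160 mm high. On it two staples, 26 mm wide, top at 202 mm, guide the bolt at y = -105 and +55 mm (gate closed)
- bolt: barrel bolt on the gate's top rail: dark steel rod 12 mm thick along the gate, a round upright knob (cylinder 18 mm in diameter) rising 78 mm above the rod's axis, a button head (disc 34 mm in diameter, 10 mm thick) at the keeper end. Origin on the rod's axis under the knob, 172 mm above the shelf when sagging; y along the rod away from the keeper, z up. Mass 0.2 to 0.33 kg
- knob (a point): the point to grip: on the axis of the upright round knob (18 mm in diameter), 52 mm above the rod's axis, 26 mm below the knob's top, 224 mm above the shelf while the bolt sags; free all round above the staples. Gate closed and bolt at draw 0: at bay x = 0, y = -50 mm
- bolt_head (a point): centre of the bolt's button head, 135 mm from the knob's axis towards the keeper
- keeper_lip (a point): middle of the upper edge of the keeper's bent-up lip (44 mm wide, 4 mm thick, 165 mm above the shelf) on the keeper's gate side. Two upright cheeks 44 mm apart and 195 mm high hold the bolt's head in front and behind until it is drawn out past the lip
- gate_hinge (a point): point on the gate's vertical hinge axis, 160 mm above the shelf
- gate_swing (a joint): gate opening angle in rad: 0 closed, growing as the gate swings towards the robot (an opening of a turns the gate by -a about z), stop at 1.4. A spring closes it, with 0.2 N m at 0 and 0.5 N m at 0.5 rad; let go, it swings shut
- bolt_draw (a joint): how far the bolt is drawn from the keeper towards the hinge, in m: starts at 0 to 0.007, stop at 0.050. While the bolt sags its head meets the lip at about 0.010; the head is out of the keeper from about 0.027 on. Sliding friction about 1 N; it stays where it is left
- bolt_lift (a joint): how far the bolt is lifted, in m: 0 sagging, stop at 0.020; the head passes over the lip when lifted by more than about 0.011. It falls back under its weight when not held
- squeeze_bottle_mid (a point): centre, half-way up, of the empty squeeze bottle of cloudy clear plastic, 60 mm in diameter, 190 mm high, standing on the shelf in front of the gate near the hinge side; a gate opened past about 50 degrees would hit it
- brush_mid (a point): middle of the black silicone brush, about 185 mm long and 16 mm high, lying on the shelf in front of the gate
- scraper_mid (a point): middle of the steel bench scraper, 95 by 150 mm and 20 mm high, lying on the shelf on the keeper side

How it is judged:
By the outcome, as a careful person would: the job done as asked, in the order asked, and still so for the second after the job is handed in, while the arm keeps its last pose, push and grip.
It also fails if it takes over 34 s, if anything falls off the work surface, if the arm or the gripper's body presses on something with over 40 N, if the wrist force passes 120 N, or if a joint passes its speed limit or range.

## Working session

There is one attempt and no reset: what is moved stays moved. The work goes in short steps, Python scripts to look and compute and a tool call to move; the robot and the scene stay as the last step left them, time stands still between calls to the robot, and variables do not carry over. Pictures are saved under pics/ and viewed, about 8 in all and at most 12, crops included, and the job is handed in when it is done.

Besides the shell and the picture viewer there is one more tool, called after "Call:" in YAML: its name, and indented under it one key for each argument. carry_out: Moves the arm, as the interface text tells. Its arguments: {"type":"object","properties":{"increments":{"type":"array"},"jaw":{"type":"number"}},"required":["increments"]}

```bash
mkdir -p pics; ls; python3 - <<'E'
from plant import *
import cv2,numpy as np
s=state();print({k:np.round(v,3) for k,v in s.items()})
for n in ["scene","top"]:
    c=camera(n);cv2.imwrite(f"pics/{n}0.png",c["img"][:,:,::-1])
    print(n,c["fx"],c["fy"],c["cx"],c["cy"],c["distortion"],np.round(c["extrinsics"],3).tolist())
E
```

```text
pics
{'time': np.float64(0.0), 'q': array([-1.239,  0.277,  1.506, -0.   ,  1.361, -0.121]), 'qvel': array([ 0.001, -0.   ,  0.   , -0.   , -0.002,  0.   ]), 'tau': array([-1.0000e-03, -4.0459e+01, -2.3724e+01,  7.0000e-02,  3.5000e-02,
       -0.0000e+00]), 'tcp_pos': array([ 251.379, -516.56 ,  226.622]), 'tool_rot': array([ 0.974,  0.224, -0.   , -0.001]), 'wrist_force': array([-0.38 , -0.001, -0.   ]), 'wrist_torque': array([-0.   , -0.036, -0.005]), 'gripper_width': np.float64(1.001)}
scene 505.31290732327017 505.31290732327017 320.54146431845896 208.71317869059013 [0.02585946 0.         0.         0.         0.        ] [[0.354, 0.935, 0.009, -189.079], [0.744, -0.276, -0.608, -318.606], [-0.566, 0.222, -0.794, 1426.63], [0.0, 0.0, 0.0, 1.0]]
top 419.3107507295052 419.3107507295052 315.77334078478304 198.84668819353058 [0.03903618 0.         0.         0.         0.        ] [[0.011, -1.0, -0.006, -33.766], [-0.999, -0.01, -0.04, 561.137], [0.04, 0.006, -0.999, 963.932], [0.0, 0.0, 0.0, 1.0]]
```

View pics/scene0.png

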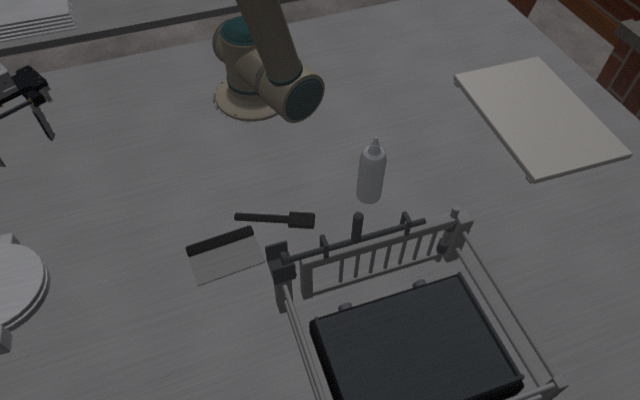

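View pics/top0.png

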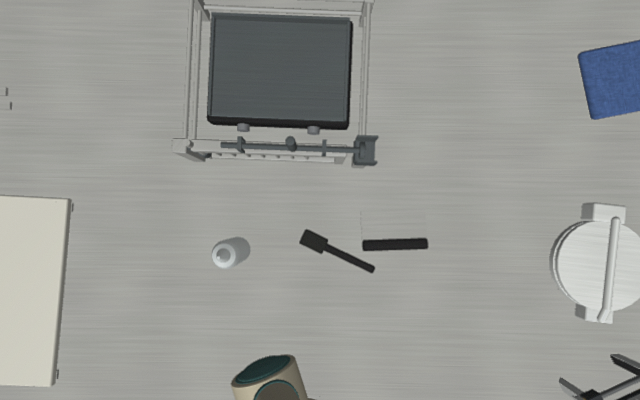

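The scene view shows the knob top at about (357,213) and the rod from (285,260) to (425,222). The top view shows the knob at about (291,143), the rod from x=222 to 358 on row ~147, and the keeper at about (366,150). Next I'll get enlarged crops and triangulate.

```bash
cat > h.py <<'E'
from plant import *
import cv2,numpy as np
from scipy.spatial.transform import Rotation as R
def ray(c,uv,E=None):
    K=np.array([[c["fx"],0,c["cx"]],[0,c["fy"],c["cy"]],[0,0,1]])
    n=cv2.undistortPoints(np.array([[uv]],float),K,np.array(c["distortion"]))[0,0]
    E=c["extrinsics"] if E is None else E
    Rm,t=np.array(E)[:3,:3],np.array(E)[:3,3]
    d=Rm.T@np.array([n[0],n[1],1]);return -Rm.T@t,d/np.linalg.norm(d)
def onz(r,z): return r[0]+r[1]*(z-r[0][2])/r[1][2]
def tri(a,b):
    A=np.stack([a[1],-b[1]],1);s=np.linalg.lstsq(A,b[0]-a[0],rcond=None)[0]
    p,q=a[0]+s[0]*a[1],b[0]+s[1]*b[1];return (p+q)/2,np.linalg.norm(p-q)
E
python3 - <<'E'
from h import *
s,t=camera("scene"),camera("top")
print(tri(ray(s,(357.5,214)),ray(t,(291,139))))
for uv in [(222,146),(358,148)]: print("rod",onz(ray(t,uv),172))
for uv in [(285,260),(424,222)]: print("rod s",onz(ray(s,uv),172))
a=s["img"][195:305,250:480,::-1];b=t["img"][120:175,165:390,::-1]
o=np.vstack([cv2.resize(a,(800,383),interpolation=2),cv2.resize(b,(800,196),interpolation=2)])
cv2.imwrite("pics/c1.png",cv2.convertScaleAbs(o,alpha=1.6))
E
```

```text
(array([656.22691929,  16.25397287, 257.31092023]), np.float64(2.756444981100724))
rod [656.18021362 154.99285254 172.        ]
rod [ 654.98313851 -110.10071322  172.        ]
rod s [ 648.81486706 -112.97361148  172.        ]
rod s [660.61731494 158.18491162 172.        ]
```

View pics/c1.png

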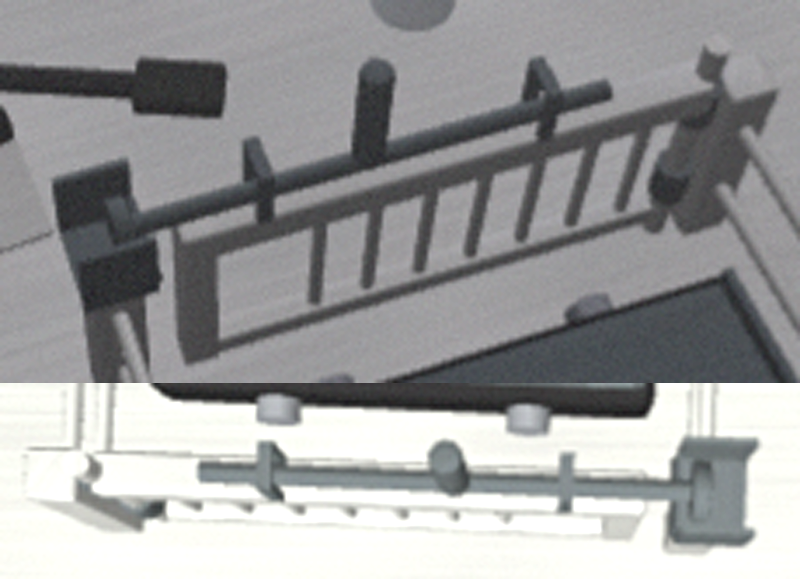

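The crop shows the knob top at scene (358.1,214.6) and top (290.4,140), the staple tops in the top view at about (240.4,144.5) and (324.5,147.8), and the head sitting in the keeper.

```bash
python3 - <<'E'
from h import *
s,t=camera("scene"),camera("top")
S=lambda x,y:ray(s,(250+x/3.478-.35,195+y/3.478-.35))
T=lambda x,y:ray(t,(165+x/3.556-.35,120+(y-383)/3.556-.35))
def P(n,a,b): p,e=tri(a,b);print(n,p.round(1),round(e,1))
P("knobtop",S(376,70),T(446,453))
P("rodL end",S(608,90),T(200,470))
P("stapleL top",S(538,63),T(268,455)) 
P("stapleR top",S(250,143),T(567,467))
P("knobbase",S(370,155),T(453,485))
print("knob top @250",onz(S(376,70),250),onz(T(446,453),250))
for n,a in dict(stL=T(268,470),stR=T(567,482)).items(): print(n,onz(a,200))
for n,a in dict(rodLe=T(200,470),rodh=T(688,489)).items(): print(n,onz(a,172))
E
```

```text
knobtop [656.   17.6 254.3] 1.7
rodL end [659.7 157.6 175.5] 2.5
stapleL top [659.5 110.3 221.7] 0.8
stapleR top [654.6 -44.8 221.4] 2.9
knobbase [653.3  20.1 175. ] 3.8
knob top @250 [653.37293812  19.99686963 250.        ] [656.47952525  17.07331348 250.        ]
stL [655.52929772 114.69053949 200.        ]
stR [650.79841157 -43.71967931 200.        ]
rodLe [659.84486695 157.20986953 172.        ]
rodh [ 652.13062973 -110.36698452  172.        ]
```

```bash
cat >> h.py <<'E'
def go(p,yaw):
    """shift (m) and wz (deg) in tool axes to put TCP at p (mm), tool down with jaw axis y at yaw deg"""
    s=state();M=R.from_quat(s["tool_rot"])
    y=np.array([np.cos(np.radians(yaw)),np.sin(np.radians(yaw)),0]);z=np.array([0,0,-1])
    G=R.from_matrix(np.stack([np.cross(y,z),y,z],1))
    print("t",round(float(s["time"]),2),"tcp",s["tcp_pos"].round(1),"F",s["wrist_force"].round(1),"w",round(float(s["gripper_width"]),3))
    print("shift",(M.inv().apply(np.array(p)-s["tcp_pos"])/1000).round(4),"rot",np.degrees((M.inv()*G).as_rotvec()).round(1))
E
python3 - <<'E'
from h import *
go((656,18,330),-2)
E
```

```text
t 0.3 tcp [ 251.5 -516.9  227.2] F [ 0.8  0.9 -0.9] w 1.0
shift [ 0.5978 -0.3041 -0.1026] rot [ -0.   -0.  -62.1]
```

Call:
carry_out:
  increments:
    - {"tz": -0.05}
    - {"tz": -0.1}
    - {"tx": 0.05,"ty": -0.0253,"tz": -0.1026,"wz": -5}
    - {"tx": 0.1,"ty": -0.0507,"tz": -0.1026,"wz": -10}
    - {"tx": 0.15,"ty": -0.076,"tz": -0.1026,"wz": -16}
    - {"tx": 0.2,"ty": -0.101,"tz": -0.1026,"wz": -21}
    - {"tx": 0.25,"ty": -0.127,"tz": -0.1026,"wz": -26}
    - {"tx": 0.3,"ty": -0.152,"tz": -0.1026,"wz": -31}
    - {"tx": 0.35,"ty": -0.177,"tz": -0.1026,"wz": -36}
    - {"tx": 0.4,"ty": -0.203,"tz": -0.1026,"wz": -41.5}

```text
$.increments[0]: bad value
```

```bash
python3 - <<'E'
from h import *
go((656,18,330),-2)
E
```

```text
t 0.3 tcp [ 251.5 -516.9  227.2] F [ 0.8  0.9 -0.9] w 1.0
shift [ 0.5978 -0.3041 -0.1026] rot [ -0.   -0.  -62.1]
```

All six keys are needed in every row.

Call:
carry_out:
  increments:
    - {"tx": 0,"ty": 0,"tz": -0.05,"wx": 0,"wy": 0,"wz": 0}
    - {"tx": 0,"ty": 0,"tz": -0.1,"wx": 0,"wy": 0,"wz": 0}
    - {"tx": 0.05,"ty": -0.0253,"tz": -0.1026,"wx": 0,"wy": 0,"wz": -5}
    - {"tx": 0.1,"ty": -0.0507,"tz": -0.1026,"wx": 0,"wy": 0,"wz": -10}
    - {"tx": 0.15,"ty": -0.076,"tz": -0.1026,"wx": 0,"wy": 0,"wz": -16}
    - {"tx": 0.2,"ty": -0.101,"tz": -0.1026,"wx": 0,"wy": 0,"wz": -21}
    - {"tx": 0.25,"ty": -0.127,"tz": -0.1026,"wx": 0,"wy": 0,"wz": -26}
    - {"tx": 0.3,"ty": -0.152,"tz": -0.1026,"wx": 0,"wy": 0,"wz": -31}
    - {"tx": 0.35,"ty": -0.177,"tz": -0.1026,"wx": 0,"wy": 0,"wz": -36}
    - {"tx": 0.4,"ty": -0.203,"tz": -0.1026,"wx": 0,"wy": 0,"wz": -41.5}

```text
time: 1.55
tcp_pos: [523.3, -158.0, 330.2]
tool_rot: [0.831, 0.556, 0.0, 0.0]
wrist_force: [-0.0, -0.3, 0.5]
gripper_width: 0.999
```

```bash
python3 - <<'E'
from h import *
go((656,18,330),-2)
E
```

```text
t 1.55 tcp [ 523.3 -158.   330.2] F [-0.  -0.3  0.5] w 0.999
shift [2.132e-01 5.570e-02 1.000e-04] rot [  0.    0.  -20.4]
```

Call:
carry_out:
  increments:
    - {"tx": 0.05,"ty": 0.013,"tz": 0,"wx": 0,"wy": 0,"wz": -5}
    - {"tx": 0.1,"ty": 0.026,"tz": 0,"wx": 0,"wy": 0,"wz": -10}
    - {"tx": 0.15,"ty": 0.039,"tz": 0,"wx": 0,"wy": 0,"wz": -15}
    - {"tx": 0.19,"ty": 0.05,"tz": 0,"wx": 0,"wy": 0,"wz": -20.4}
    - {"tx": 0.213,"ty": 0.0557,"tz": 0,"wx": 0,"wy": 0,"wz": -20.4}
    - {"tx": 0.213,"ty": 0.0557,"tz": 0,"wx": 0,"wy": 0,"wz": -20.4}
    - {"tx": 0.213,"ty": 0.0557,"tz": 0,"wx": 0,"wy": 0,"wz": -20.4}
    - {"tx": 0.213,"ty": 0.0557,"tz": 0,"wx": 0,"wy": 0,"wz": -20.4}
    - {"tx": 0.213,"ty": 0.0557,"tz": 0,"wx": 0,"wy": 0,"wz": -20.4}
    - {"tx": 0.213,"ty": 0.0557,"tz": 0,"wx": 0,"wy": 0,"wz": -20.4}

```text
time: 2.8
tcp_pos: [655.3, 15.2, 330.4]
tool_rot: [0.721, 0.693, 0.0, 0.0]
wrist_force: [0.2, -0.3, 0.6]
gripper_width: 0.996
```

```bash
python3 - <<'E'
from h import *
go((656,18,330),-2)
c=camera("wrist");print(c["fx"],c["cx"],c["cy"],np.round(c["hand_eye"],3).tolist())
cv2.imwrite("pics/w1.png",cv2.convertScaleAbs(c["img"][:,:,::-1],alpha=1.4))
E
```

```text
t 2.8 tcp [655.3  15.2 330.4] F [ 0.2 -0.3  0.6] w 0.996
shift [0.0028 0.0006 0.0004] rot [ 0.   0.  -0.2]
276.40848937818726 316.04120393327673 195.33592103015476 [[0.0, -0.965, -0.264, 75.71], [1.0, 0.0, 0.001, -0.165], [-0.001, -0.264, 0.965, -157.529], [0.0, 0.0, 0.0, 1.0]]
```

View pics/w1.png

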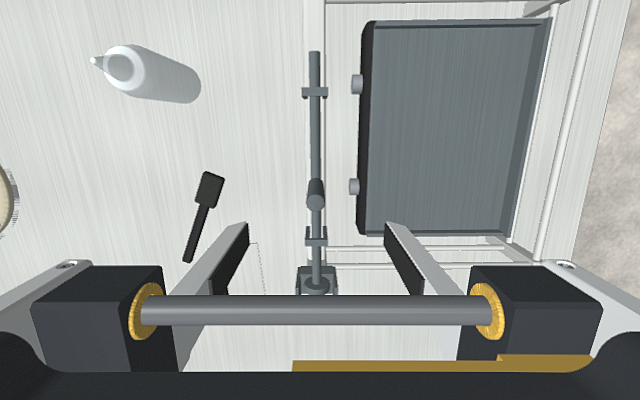

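Wrist view: the knob spans about (316,180) to (316,209) between the fingers, the staples are at rows 92 and 236, and the head and keeper are at (317,285). I'll measure the knob and rod precisely.

```bash
cat >> h.py <<'E'
def wrist():
    s=state();c=camera("wrist")
    T=np.eye(4);T[:3,:3]=R.from_quat(s["tool_rot"]).as_matrix();T[:3,3]=s["tcp_pos"]
    E=np.linalg.inv(T@np.array(c["hand_eye"]));return c,E
def proj(c,E,p):
    q=E[:3,:3]@np.array(p,float)+E[:3,3];return np.round([c["fx"]*q[0]/q[2]+c["cx"],c["fy"]*q[1]/q[2]+c["cy"]],1)
E
python3 - <<'E'
from h import *
c,E=wrist()
for n,p in dict(top=(656,18,250),base=(656,18,178)).items(): print(n,proj(c,E,p))
for n,uv,z in [("rod far end",(314.5,52),172),("stapleL",(314.5,92),202),("stapleR",(316,236),202),("rod nearhead",(317,268),172),("k top?",(316,201),250)]: print(n,onz(ray(c,uv,E),z).round(1))
a=c["img"][170:215,290:345,::-1]
cv2.imwrite("pics/w2.png",cv2.resize(cv2.convertScaleAbs(a,alpha=1.8),None,fx=10,fy=10,interpolation=0))
E
```

```text
top [316.6 203.8]
base [316.4 185.5]
rod far end [659.3 158.4 172. ]
stapleL [657.8 116.9 202. ]
stapleR [653.5 -34.2 202. ]
rod nearhead [652.7 -91.5 172. ]
k top? [655.6  20.7 250. ]
```

View pics/w2.png

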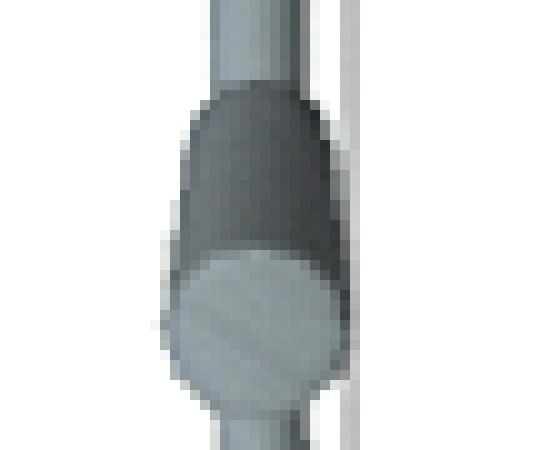

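The knob axis comes out at about (655,19) with the bay yawed about -1.6°, and both views agree within ~1.5 mm. Descending with the jaws straddling the knob front and back.

Call:
carry_out:
  increments:
    - {"tx": 0.004,"ty": 0,"tz": 0.01,"wx": 0,"wy": 0,"wz": 0}
    - {"tx": 0.004,"ty": 0,"tz": 0.035,"wx": 0,"wy": 0,"wz": 0}
    - {"tx": 0.004,"ty": 0,"tz": 0.06,"wx": 0,"wy": 0,"wz": 0}
    - {"tx": 0.004,"ty": 0,"tz": 0.08,"wx": 0,"wy": 0,"wz": 0}
    - {"tx": 0.004,"ty": 0,"tz": 0.095,"wx": 0,"wy": 0,"wz": 0}
    - {"tx": 0.004,"ty": 0,"tz": 0.101,"wx": 0,"wy": 0,"wz": 0}
    - {"tx": 0.004,"ty": 0,"tz": 0.101,"wx": 0,"wy": 0,"wz": 0}
    - {"tx": 0.004,"ty": 0,"tz": 0.101,"wx": 0,"wy": 0,"wz": 0}
    - {"tx": 0.004,"ty": 0,"tz": 0.101,"wx": 0,"wy": 0,"wz": 0}
    - {"tx": 0.004,"ty": 0,"tz": 0.101,"wx": 0,"wy": 0,"wz": 0}

```text
time: 4.15
tcp_pos: [655.9, 19.8, 229.6]
tool_rot: [0.72, 0.694, 0.0, 0.0]
wrist_force: [0.8, 0.1, -0.4]
gripper_width: 0.996
```

```bash
python3 - <<'E'
from h import *
go((655,19,229),-1.6)
c,E=wrist()
for z in (250,224): print(proj(c,E,(655,19,z)))
cv2.imwrite("pics/w3.png",cv2.convertScaleAbs(c["img"][100:400,120:520,::-1],alpha=1.4))
E
```

```text
t 4.15 tcp [655.9  19.8 229.6] F [ 0.8  0.1 -0.4] w 0.996
shift [-0.0008 -0.0009  0.0006] rot [ 0.1  0.  -0.6]
[314.5 263.5]
[314.7 243.2]
```

View pics/w3.png

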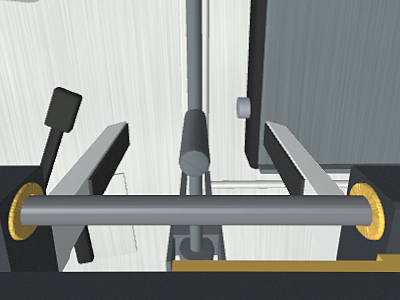

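The knob top is at (315,264) against a predicted (314.5,263.5), so the alignment is good. Closing the jaws.

Call:
carry_out:
  increments:
    - {"tx": -0.001,"ty": -0.001,"tz": 0,"wx": 0,"wy": 0,"wz": 0}
    - {"tx": -0.001,"ty": -0.001,"tz": 0,"wx": 0,"wy": 0,"wz": 0}
    - {"tx": -0.001,"ty": -0.001,"tz": 0,"wx": 0,"wy": 0,"wz": 0}
    - {"tx": -0.001,"ty": -0.001,"tz": 0,"wx": 0,"wy": 0,"wz": 0}
    - {"tx": -0.001,"ty": -0.001,"tz": 0,"wx": 0,"wy": 0,"wz": 0}
    - {"tx": -0.001,"ty": -0.001,"tz": 0,"wx": 0,"wy": 0,"wz": 0}
    - {"tx": -0.001,"ty": -0.001,"tz": 0,"wx": 0,"wy": 0,"wz": 0}
    - {"tx": -0.001,"ty": -0.001,"tz": 0,"wx": 0,"wy": 0,"wz": 0}
    - {"tx": -0.001,"ty": -0.001,"tz": 0,"wx": 0,"wy": 0,"wz": 0}
    - {"tx": -0.001,"ty": -0.001,"tz": 0,"wx": 0,"wy": 0,"wz": 0}
  jaw: 0.0

```text
time: 5.45
tcp_pos: [654.8, 18.8, 229.0]
tool_rot: [0.72, 0.694, 0.0, 0.0]
wrist_force: [0.1, 0.5, -0.3]
gripper_width: 0.185
```

Call:
carry_out:
  increments:
    - {"tx": 0,"ty": 0,"tz": -0.004,"wx": 0,"wy": 0,"wz": 0}
    - {"tx": 0,"ty": 0,"tz": -0.009,"wx": 0,"wy": 0,"wz": 0}
    - {"tx": 0,"ty": 0,"tz": -0.013,"wx": 0,"wy": 0,"wz": 0}
    - {"tx": 0,"ty": 0,"tz": -0.0155,"wx": 0,"wy": 0,"wz": 0}
    - {"tx": 0,"ty": 0,"tz": -0.0155,"wx": 0,"wy": 0,"wz": 0}
    - {"tx": 0,"ty": 0,"tz": -0.0155,"wx": 0,"wy": 0,"wz": 0}
    - {"tx": 0.001,"ty": 0,"tz": -0.0155,"wx": 0,"wy": 0,"wz": 0}
    - {"tx": 0.002,"ty": 0,"tz": -0.0155,"wx": 0,"wy": 0,"wz": 0}
    - {"tx": 0.003,"ty": 0,"tz": -0.0155,"wx": 0,"wy": 0,"wz": 0}
    - {"tx": 0.003,"ty": 0,"tz": -0.0155,"wx": 0,"wy": 0,"wz": 0}

```text
time: 6.7
tcp_pos: [654.8, 21.9, 244.5]
tool_rot: [0.72, 0.694, -0.0, 0.0]
wrist_force: [1.0, -0.7, -2.3]
gripper_width: 0.185
```

```bash
python3 - <<'E'
from h import *
go((655,19,244.5),-1.6)
E
```

```text
t 6.7 tcp [654.8  21.9 244.5] F [ 1.  -0.7 -2.3] w 0.185
shift [-0.0028  0.0003  0.    ] rot [ 0.   0.  -0.6]
```

Call:
carry_out:
  increments:
    - {"tx": 0.003,"ty": 0,"tz": 0,"wx": 0,"wy": 0,"wz": 0}
    - {"tx": 0.008,"ty": 0,"tz": 0,"wx": 0,"wy": 0,"wz": 0}
    - {"tx": 0.013,"ty": 0,"tz": 0,"wx": 0,"wy": 0,"wz": 0}
    - {"tx": 0.018,"ty": 0,"tz": 0,"wx": 0,"wy": 0,"wz": 0}
    - {"tx": 0.023,"ty": 0,"tz": 0,"wx": 0,"wy": 0,"wz": 0}
    - {"tx": 0.028,"ty": 0,"tz": 0,"wx": 0,"wy": 0,"wz": 0}
    - {"tx": 0.033,"ty": 0,"tz": 0,"wx": 0,"wy": 0,"wz": 0}
    - {"tx": 0.035,"ty": 0,"tz": 0,"wx": 0,"wy": 0,"wz": 0}
    - {"tx": 0.035,"ty": 0,"tz": 0,"wx": 0,"wy": 0,"wz": 0}
    - {"tx": 0.035,"ty": 0,"tz": 0,"wx": 0,"wy": 0,"wz": 0}

```text
time: 7.95
tcp_pos: [656.0, 57.4, 244.5]
tool_rot: [0.72, 0.694, 0.0, -0.001]
wrist_force: [-0.5, 1.4, -2.5]
gripper_width: 0.186
```

```bash
python3 - <<'E'
from h import *
go((655,19,244.5),-1.6)
s=camera("scene")
a=s["img"][185:305,250:480,::-1]
cv2.imwrite("pics/s2.png",cv2.convertScaleAbs(cv2.resize(a,(800,417),interpolation=2),alpha=1.7))
c,E=wrist();cv2.imwrite("pics/w4.png",cv2.convertScaleAbs(c["img"][:,:,::-1],alpha=1.4))
E
```

```text
t 7.95 tcp [656.   57.4 244.5] F [-0.5  1.4 -2.5] w 0.186
shift [-0.0384  0.0005 -0.0001] rot [-0.  -0.1 -0.5]
```

View pics/s2.png

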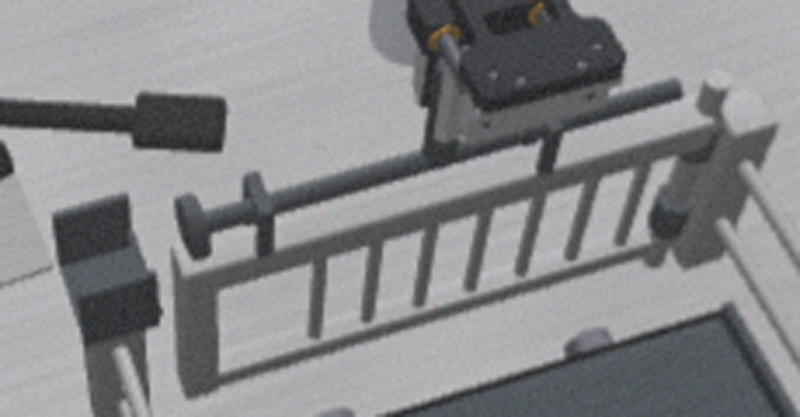

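The scene view shows the button head (crop ~(193,225)) fully out of the keeper and close to the near staple. The total draw is about 38.5 mm plus the starting draw. Now swinging on an arc of r ≈ 166 mm.

Call:
carry_out:
  increments:
    - {"tx": 0,"ty": -0.003,"tz": 0,"wx": 0,"wy": 0,"wz": 1}
    - {"tx": 0.0001,"ty": -0.0058,"tz": 0,"wx": 0,"wy": 0,"wz": 2}
    - {"tx": 0.0004,"ty": -0.0116,"tz": 0,"wx": 0,"wy": 0,"wz": 4}
    - {"tx": 0.0009,"ty": -0.0174,"tz": 0,"wx": 0,"wy": 0,"wz": 6}
    - {"tx": 0.0016,"ty": -0.0231,"tz": 0,"wx": 0,"wy": 0,"wz": 8}
    - {"tx": 0.0025,"ty": -0.0288,"tz": 0,"wx": 0,"wy": 0,"wz": 10}
    - {"tx": 0.0036,"ty": -0.0345,"tz": 0,"wx": 0,"wy": 0,"wz": 12}
    - {"tx": 0.0049,"ty": -0.0402,"tz": 0,"wx": 0,"wy": 0,"wz": 14}
    - {"tx": 0.0057,"ty": -0.043,"tz": 0,"wx": 0,"wy": 0,"wz": 15}
    - {"tx": 0.0057,"ty": -0.043,"tz": 0,"wx": 0,"wy": 0,"wz": 15}

```text
time: 9.3
tcp_pos: [613.2, 63.8, 244.7]
tool_rot: [0.805, 0.594, -0.0, 0.0]
wrist_force: [1.4, -0.4, -1.6]
gripper_width: 0.187
```

Call:
carry_out:
  increments:
    - {"tx": 0,"ty": -0.003,"tz": 0,"wx": 0,"wy": 0,"wz": 1}
    - {"tx": 0.0001,"ty": -0.0058,"tz": 0,"wx": 0,"wy": 0,"wz": 2}
    - {"tx": 0.0004,"ty": -0.0116,"tz": 0,"wx": 0,"wy": 0,"wz": 4}
    - {"tx": 0.0009,"ty": -0.0174,"tz": 0,"wx": 0,"wy": 0,"wz": 6}
    - {"tx": 0.0016,"ty": -0.0231,"tz": 0,"wx": 0,"wy": 0,"wz": 8}
    - {"tx": 0.0025,"ty": -0.0288,"tz": 0,"wx": 0,"wy": 0,"wz": 10}
    - {"tx": 0.0036,"ty": -0.0345,"tz": 0,"wx": 0,"wy": 0,"wz": 12}
    - {"tx": 0.0049,"ty": -0.0402,"tz": 0,"wx": 0,"wy": 0,"wz": 14}
    - {"tx": 0.0057,"ty": -0.043,"tz": 0,"wx": 0,"wy": 0,"wz": 15}
    - {"tx": 0.0057,"ty": -0.043,"tz": 0,"wx": 0,"wy": 0,"wz": 15}

```text
time: 10.55
tcp_pos: [573.8, 82.0, 244.6]
tool_rot: [0.875, 0.484, -0.0, 0.0]
wrist_force: [1.8, -3.4, -3.5]
gripper_width: 0.184
```

```bash
python3 - <<'E'
from h import *
go((655,19,244.5),-31.6)
for n in ("scene","top"):
    s=camera(n)
    a=s["img"][185:305,230:480,::-1] if n=="scene" else s["img"][110:280,160:440,::-1]
    cv2.imwrite(f"pics/{n}3.png",cv2.convertScaleAbs(cv2.resize(a,None,fx=2.8,fy=2.8,interpolation=2),alpha=1.4))
E
```

```text
t 10.55 tcp [573.8  82.  244.6] F [ 1.8 -3.4 -3.5] w 0.184
shift [-1.010e-02  1.023e-01  1.000e-04] rot [ 0.   0.  -0.5]
```

View pics/top3.png

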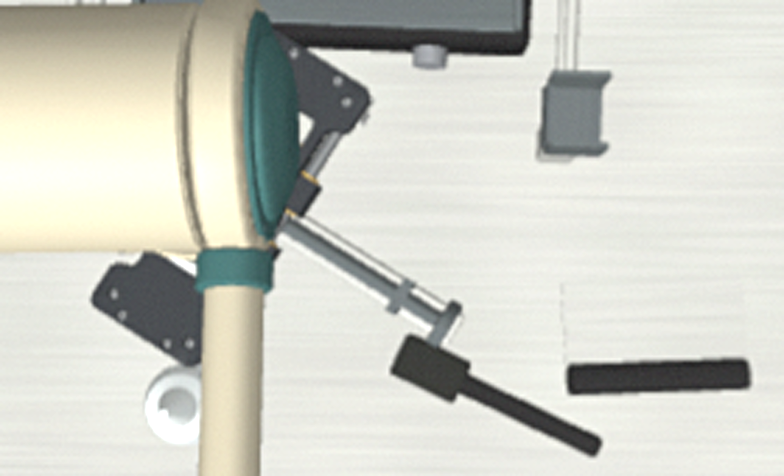

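View pics/scene3.png

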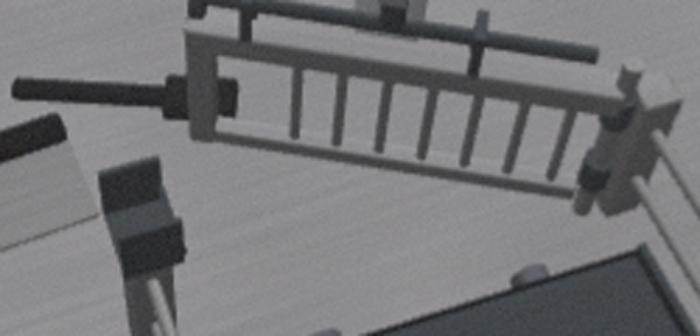

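The top view shows the rod at about 31.5° in the image, so the gate is open about 30° after the 1.6° bay yaw. The brush head is at crop (430,367), against (428,364) expected if unmoved, and the bottle and scraper look unmoved. One still call to settle, then I hand in.

Call:
carry_out:
  increments:
    - {"tx": 0,"ty": 0,"tz": 0,"wx": 0,"wy": 0,"wz": 0}
    - {"tx": 0,"ty": 0,"tz": 0,"wx": 0,"wy": 0,"wz": 0}
    - {"tx": 0,"ty": 0,"tz": 0,"wx": 0,"wy": 0,"wz": 0}
    - {"tx": 0,"ty": 0,"tz": 0,"wx": 0,"wy": 0,"wz": 0}
    - {"tx": 0,"ty": 0,"tz": 0,"wx": 0,"wy": 0,"wz": 0}
    - {"tx": 0,"ty": 0,"tz": 0,"wx": 0,"wy": 0,"wz": 0}
    - {"tx": 0,"ty": 0,"tz": 0,"wx": 0,"wy": 0,"wz": 0}
    - {"tx": 0,"ty": 0,"tz": 0,"wx": 0,"wy": 0,"wz": 0}
    - {"tx": 0,"ty": 0,"tz": 0,"wx": 0,"wy": 0,"wz": 0}
    - {"tx": 0,"ty": 0,"tz": 0,"wx": 0,"wy": 0,"wz": 0}

```text
time: 11.9
tcp_pos: [574.0, 82.2, 244.5]
tool_rot: [0.875, 0.484, -0.0, 0.0]
wrist_force: [2.3, -2.5, -1.9]
gripper_width: 0.183
```

```bash
python3 - <<'E'
from h import *
s=state();print(s["time"],s["tcp_pos"].round(1),s["wrist_force"].round(1),s["gripper_width"],s["qvel"].round(4))
print(close_job())
E
```

```text
11.9 [574.   82.2 244.5] [ 2.3 -2.5 -1.9] 0.18349837117000345 [-0.0007  0.0002  0.0014 -0.0014  0.0008 -0.0002]
the job is handed in; nothing more can be done
None
```

The gate is unbolted, swung open about 30° towards the robot and held there by the knob. I handed the job in at 11.9 s, within the 34 s limit; it gave no verdict.

- **Bolt:** I gripped the knob, lifted it 15.5 mm and drew it back about 38.5 mm. The scene camera then showed the button head fully out of the keeper.
- **Gate:** The top camera showed the rod at about 31.5° in the image. Less the bay's roughly 1.6° yaw, that is about 30° open.
- **Stillness:** In the last check the joint speeds were near zero. The jaws were closed on the knob (about 17 mm against its 18 mm), and the wrist force was about 4 N.
- **Other objects:** The brush was within about 1 pixel of its starting place. The bottle and scraper looked unmoved in the last pictures, but I didn't measure them.

One check disagreed: the first two-camera measurement put the heights 3–7 mm above the stated ones, and the wrist view gave the staple spacing as 151 mm instead of 160 mm. I used the stated heights. The knob top showed within a pixel of its predicted place just before gripping.

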